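# Set out two brews

### The arm

A 6-joint arm with a two-finger parallel gripper is mounted at the origin on the work surface. World frame = base frame: x ahead of the robot, y to its left, z up, the work surface at z = 0. Lengths are in mm, angles in rad, forces in N, time in s.
With the tool pointing down it reaches from about 300 to 775 mm from the base axis. Payload 14.6 kg.
Tool frame: the origin (TCP) lies midway between the tips of the shut fingers; the grasp point (between the pads) lies 19 mm behind it; z points along the fingers, y is the line along which they close (so a half turn about z gives the same grasp; the last joint's range is limited). The gripper opens to 94 mm and grips with 3 to 60 N. Pads are 16 mm wide; open, the fingers measure 119 mm over their backs; the gripper's body (75 mm by 177 mm) begins 78 mm behind the grasp point.
Start: joints at [-0.067, 0.3, 1.521, -0, 1.321, -0.067], TCP at [549.99, -0.002, 205.446] pointing down, gripper open.
Joint ranges: [-3.03, 3.03], [-0.79, 2.21], [0.23, 2.52], [-1.04, 4.18], [0, 3.07], [-2.55, 2.55]. Speed limits (rad/s): [2.22, 2.22, 2.57, 3.14, 3.14, 3.14].

### API

Orientations are given as [roll, pitch, yaw] about the fixed x, y, z axes, in that order (R = Rz(yaw) Ry(pitch) Rx(roll)).
In Python, from cell import manip, camera gives the robot as it stands.
- The arm moves only by the tool move_arm, never from a script. Its arguments are lists of equal length, an entry for each row: "dp": the shift along the world's x, y, z in mm, a list of three; "rotation": the turn, a rotation vector about the world's x, y, z in rad, a list of three; "hand": the opening, from 0 (shut) to 1 (fully open). A call has 1 to 10 rows; each row shifts and turns the commanded pose from where the row before left it; what a row does not reach is not made up. A row lasts 1/8 s, in which the tool goes at most 62.5 mm and 10.7 degrees, less where a joint would pass 70% of its speed; a pose out of reach is approached as far as the arm can. A call with a gripper value outside its range is refused whole. The fingers move at their own pace and stop on an object; "newtons" is the grip in N (left out, the last holds). Time passes only in rows, so rows that do not move let the fingers close. It gives the time, the measured TCP pose, the force, the opening and the grip force at its end, in the units of the state.
- manip.read_state(): the state, without advancing time (a new reading comes with each control period).
- camera(name): name is "scene" or "side" or "wrist"; returns a dict with "image" (420x560x3 uint8, red, green, blue), "fx", "fy", "cx", "cy" (pixels), "R" (3x3) and "t" (3): a world point X has camera coordinates R X + t; the wrist camera has in their place "mount" (4x4, takes a point from camera to tool coordinates, whose origin is the TCP and whose axes are the flange's). Camera axes: x right, y down, z forward; pixel columns grow to the right and rows downward; lengths in mm; the calibration is good to about 2 mm. The wrist camera is an equidistant fisheye: a pixel r from the principal point sees the ray r / f radians off the axis. A picture is of the moment at which its call begins: read the wrist's pose just before it. There is no depth.
- manip.sign_off(): hands the job in; it is judged then, once.
The state is a dict: "clock": time; "joints": joint angles; "qd": joint speeds; "effort": joint torques, N m; "eef_pos": TCP position; "eef_rot": TCP orientation; "wrist_force": force on the tool from outside, world axes, zero at the start; "moment": the same for the moment, N m; "finger_gap": finger opening in mm; "finger_force": force on a finger pad.
Only numpy, scipy, OpenCV 4.12 (cv2) and the standard library are available. Lean on these libraries where they do the work, as an engineer would, in place of code of your own. Each camera call takes 0.05 s, during which the arm holds its last target. There are 200 camera calls.

### The job

Set the tea things out for two: stand the blue mug with the white band in the middle of the cork coaster and the plain blue mug in the middle of the slate one, stand the tea caddy midway between the two coasters, in line with them, with the sugar tin centred on its cap, and lay the teaspoon flat a few centimetres in front of the caddy, on the robot's side, centred on it and parallel to the row. Keep the mugs and tins upright and set them down rather than dropping them, and leave the honey jar and the pepper mill where they are.

Things in the scene. Friction and masses are not known exactly. Their poses are not given: they have to be found in the camera images.
- mug_banded_mid (a point): Blue mug with a broad white band round it and a white inside and rim, about 0.25 kg, loose. Glazed ceramic, straight-sided, outside diameter 66 mm, height 90 mm, wall 4 mm; the handle is a loop on one side reaching 64 mm from the mug's axis. The point is on the axis, half-way up (45 mm above the foot); z up, +y towards the handle.
- mug_plain_mid (a point): Plain blue mug, blue inside too, about 0.25 kg, loose. Glazed ceramic, straight-sided, outside diameter 66 mm, height 90 mm, wall 4 mm; the handle is a loop on one side reaching 64 mm from the mug's axis. The point is on the axis, half-way up (45 mm above the foot); z up, +y towards the handle.
- caddy_mid (a point): Tea caddy: round dark green tin with a silver-coloured, flat-topped twist cap, about 0.2 kg, loose. Diameter 66 mm, height 100 mm with the cap. The point is on its axis, half-way up (50 mm above the base); z up.
- sugar_tin_mid (a point): Sugar tin: small round red tin with a flat red lid and a thin white stripe round it, about 0.16 kg, loose. Diameter 54 mm, height 55 mm with the lid. The point is on its axis, half-way up (27.5 mm above the base); z up.
- teaspoon_mid (a point): Stainless steel teaspoon lying bowl up, 135 mm long, 35 g, loose. The point is at mid-length, in the middle of the handle's thickness, 12.5 mm above the worktop as it lies; there the handle is 9 mm wide and 4 mm thick. x runs along the spoon towards the bowl (bowl 46 x 31 mm), z up. It balances within 10 mm of this point.
- cork_coaster: Round cork coaster with a thin dark brown edge, diameter 96 mm, 5 mm thick, fixed to the worktop. The origin is the centre of its underside, z up; its y axis lies along the line joining the two coasters, and its x axis points across that line, away from the robot.
- slate_coaster: Square dark slate coaster, 96 x 96 mm, 5 mm thick, fixed to the worktop, 245 to 265 mm from the cork one (centre to centre). The origin is the centre of its underside; axes parallel to the cork coaster's.
- honey_jar: Honey jar, amber with a yellow lid, diameter 60 mm, height 76 mm, loose: not to be moved. The origin is the centre of its underside, z up.
- pepper_mill: Turned dark wood pepper mill, foot diameter 52 mm, height 122 mm, loose: not to be moved. The origin is the centre of its underside, z up.
Things that resemble listed ones, but are neither listed nor needed, are in the scene too. What is meant by the part that bears teaspoon_mid is not orange, and is the larger of those in its own colour. Of the things that look like the part that bears sugar_tin_mid, take the one that is farthest from the robot's base at the start.

How it is judged:
By the outcome, as a careful person would: the job done as asked, in the order asked, and still so for the second after the job is handed in, with the robot touching nothing.
It also fails if it takes over 128 s, if anything falls off the work surface, if the arm or the gripper's body presses on something with over 40 N, if the wrist force passes 120 N, or if a joint passes its speed limit or range.

## Working session

There is one attempt and no reset: what is moved stays moved. The work goes in short steps, Python scripts to look and compute and a tool call to move; the robot and the scene stay as the last step left them, time stands still between calls to the robot, and variables do not carry over. Pictures are saved under pics/ and viewed, at most 14 in all, crops included, and the job is handed in when it is done.

Besides the shell and the picture viewer there is one more tool, called after "Emit:" as a command line: name --argument value ..., lists and objects as JSON in quotes. move_arm: Moves the arm, as the interface text tells. Its arguments: {"type":"object","properties":{"dp":{"type":"array","items":{"type":"array","items":{"type":"number"}}},"rotation":{"type":"array","items":{"type":"array","items":{"type":"number"}}},"hand":{"type":"array","items":{"type":"number"}},"newtons":{"type":"number"}},"required":["dp","rotation","hand"]}

```bash
mkdir -p pics; ls
cat > h.py <<'E'
from cell import manip, camera
import numpy as np, cv2, pickle
def snap(n,f):
    s=manip.read_state(); c=camera(n); cv2.imwrite(f'pics/{f}.png',c['image'][:,:,::-1]); pickle.dump((s,c),open(f'pics/{f}.pkl','wb')); return s,c
def load(f): return pickle.load(open(f'pics/{f}.pkl','rb'))
def p2w(c,u,v,z):
    R,t=np.array(c['R']),np.array(c['t']); d=R.T@np.array([(u-c['cx'])/c['fx'],(v-c['cy'])/c['fy'],1]); o=-R.T@t
    return o+d*(z-o[2])/d[2]
E
python3 - <<'E'
from h import *
for n in ['scene','side','wrist']:
    s,c=snap(n,n+'0'); print(n,{k:(np.round(v,3).tolist()) for k,v in c.items() if k!='image'})
print(s)
a=cv2.imread('pics/scene0.png');cv2.imwrite('pics/s0.png',cv2.resize(a,(800,600),interpolation=cv2.INTER_CUBIC))
a=cv2.imread('pics/side0.png');cv2.imwrite('pics/d0.png',cv2.resize(a,(800,600),interpolation=cv2.INTER_CUBIC))
E
```

```text
pics
scene {'fx': 454.816, 'fy': 454.816, 'cx': 279.036, 'cy': 212.295, 'R': [[0.266, 0.964, 0.006], [0.811, -0.22, -0.542], [-0.521, 0.149, -0.84]], 't': [-131.114, -371.785, 1359.113]}
side {'fx': 480.435, 'fy': 480.435, 'cx': 273.498, 'cy': 210.645, 'R': [[0.868, -0.497, 0.002], [-0.283, -0.499, -0.819], [0.408, 0.71, -0.574]], 't': [-436.554, 194.005, 956.285]}
wrist {'fx': 325.192, 'fy': 325.192, 'cx': 278.397, 'cy': 210.471, 'mount': [[-0.001, -0.96, -0.281, 82.432], [1.0, -0.001, -0.0, -0.538], [-0.0, -0.281, 0.96, -178.265], [0.0, 0.0, 0.0, 1.0]]}
{'clock': 0.1, 'joints': array([-6.65712903e-02,  3.00404244e-01,  1.52152473e+00, -2.96391835e-07,
        1.32069923e+00, -6.65599450e-02]), 'qd': array([ 0.00169338, -0.00170946, -0.0006757 ,  0.00142399,  0.00094643,
       -0.00078363]), 'effort': array([ 1.84928511e-03, -5.32644153e+01, -3.53284299e+01,  7.10431044e-02,
        2.34944851e-02, -7.30603051e-05]), 'eef_pos': array([5.49761816e+02, 2.86587273e-02, 2.04946842e+02]), 'eef_rot': array([-3.14055938e+00, -6.85885880e-05,  1.57078502e+00]), 'wrist_force': array([-0.06901352, -0.21870507, -0.3777806 ]), 'moment': array([ 0.03246152,  0.02851914, -0.00121164]), 'finger_force': 0.0, 'finger_gap': 93.95617134101695}
```

View pics/s0.png

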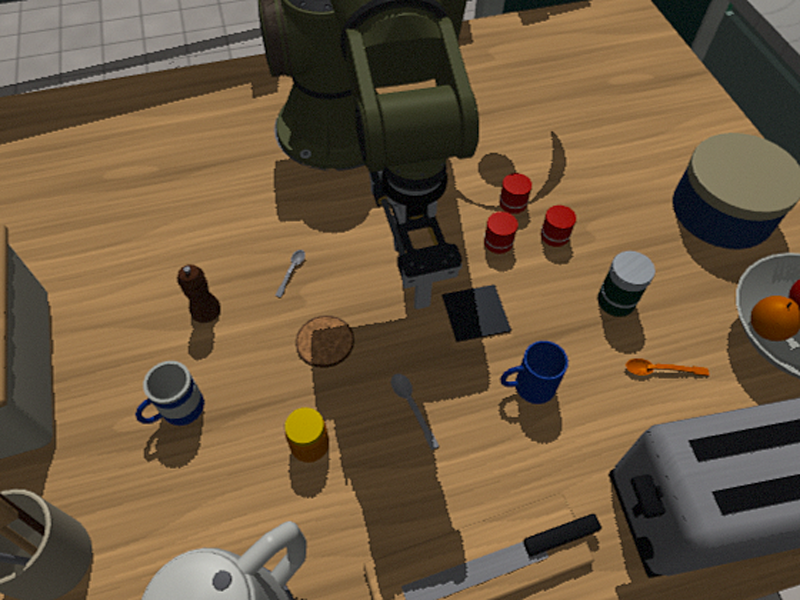

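View pics/d0.png

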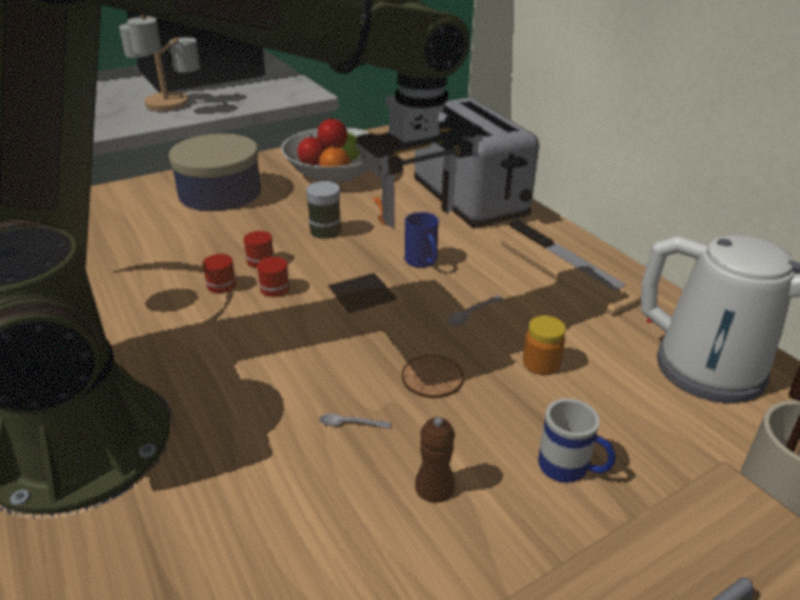

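View pics/wrist0.png

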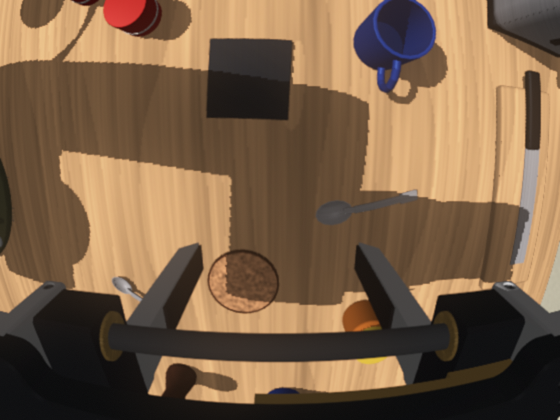

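The three similar red tins are at scene px (800-wide) (516,193), (501,232) and (559,226). The silver spoons are the small one at (290,275) and the large one at (415,410), plus an orange one at (667,369). I take the large silver spoon, and distances will settle which tin.

Run:
```python
from h import *
_,S=load('scene0');_,D=load('side0')
P=lambda c:np.c_[np.array(c['R']),np.array(c['t'])]
def n(c,p): return np.array([(p[0]*.7-c['cx'])/c['fx'],(p[1]*.7-c['cy'])/c['fy']])
L={'cork':((325,341),(433,375),5),'slate':((476.5,313),(362,292),5),'band':((168,383),(572,419),90),'plain':((545,362),(421,219),90),'caddy':((633,268),(323,188),100),
'redA':((516,185),(219,262),55),'redB':((502,222),(273,266),55),'redC':((560,217),(258,240),55),'honey':((305,424),(547,328),76),'pepper':((190,270),(437,425),122),'bowltip':((397,374),(449,323),10),'tail':((436,446),(502,298),10)}
for k,(a,b,z) in L.items():
    X=cv2.triangulatePoints(P(S),P(D),n(S,a),n(D,b))[:,0];X=X[:3]/X[3]
    w=p2w(S,a[0]*.7,a[1]*.7,z);w2=p2w(D,b[0]*.7,b[1]*.7,z)
    print(k,X.round(),'scene',w.round(),'side',w2.round(), np.hypot(*w[:2]).round())
a=cv2.imread('pics/scene0.png')
t=cv2.resize(a[110:190,320:470],(800,427),interpolation=cv2.INTER_CUBIC)
cv2.imwrite('pics/t0.png',t)
```

```text
cork [ 503. -130.    2.] scene [ 504. -129.    5.] side [ 502. -134.    5.] 520.0
slate [516. 131.  -0.] scene [518. 131.   5.] side [513. 122.   5.] 534.0
band [ 558. -367.   83.] scene [ 561. -364.   90.] side [ 553. -372.   90.] 669.0
plain [671. 176.  87.] scene [673. 174.  90.] side [668. 173.  90.] 695.0
caddy [556. 371.  98.] scene [556. 371. 100.] side [555. 366. 100.] 669.0
redA [301. 277.  52.] scene [302. 277.  55.] side [300. 269.  55.] 409.0
redB [380. 219.  52.] scene [378. 221.  55.] side [379. 208.  55.] 438.0
redC [392. 326.  48.] scene [394. 325.  55.] side [389. 309.  55.] 511.0
honey [ 669. -188.   71.] scene [ 669. -186.   76.] side [ 665. -196.   76.] 695.0
pepper [ 386. -312.  112.] scene [ 393. -308.  122.] side [ 381. -322.  122.] 499.0
bowltip [596. -33.   6.] scene [596. -31.  10.] side [594. -40.  10.] 596.0
tail [726.  -9.   0.] scene [726.  -6.  10.] side [718. -25.  10.] 726.0
```

View pics/t0.png

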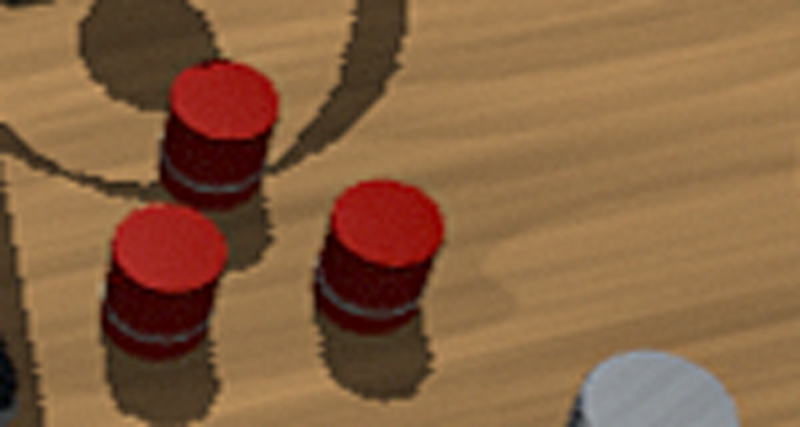

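Red tin C, right of the group at crop (385,225) and scene (560,217), is farthest from the base at 511 mm, against 409 and 438, so it is the sugar tin. Next I refine the coasters, plain mug and spoon from the wrist image, and get the handle directions.

```bash
cat >> h.py <<'E'
from scipy.spatial.transform import Rotation as Ro
def w2w(s,c,u,v,z):
    x,y=(u-c['cx'])/c['fx'],(v-c['cy'])/c['fy']; r=np.hypot(x,y)
    d=np.array([x/r*np.sin(r),y/r*np.sin(r),np.cos(r)]) if r>0 else np.array([0,0,1.])
    M=np.array(c['mount']); T=Ro.from_euler('xyz',s['eef_rot']).as_matrix()
    o=np.array(s['eef_pos'])+T@M[:3,3]; d=T@M[:3,:3]@d
    return o+d*(z-o[2])/d[2]
E
python3 - <<'E'
from h import *
s,c=load('wrist0');_,S=load('scene0')
sl=[(209,39),(293,41),(289,119),(207,117)]
g=[w2w(s,c,*p,5) for p in sl]; print('slate',np.round(g),np.mean(g,0).round(1))
print('cork',w2w(s,c,243,281,5).round(1), [w2w(s,c,*p,5).round() for p in [(208,281),(279,281),(243,249),(243,313)]])
print('plain rim',w2w(s,c,403,33,90).round(), 'handle',w2w(s,c,388,82,45).round())
print('spoon',w2w(s,c,316,214,8).round(),w2w(s,c,417,193,8).round())
for n,p,z in [('bandhandle',(139,412),45),('plainhandle',(503,381),45),('bowl',(399,376),8)]: print(n,p2w(S,p[0]*.7,p[1]*.7,z).round())
E
```

```text
slate [[469. 179.   5.]
 [566. 174.   5.]
 [561.  81.   5.]
 [466.  85.   5.]] [515.4 129.9   5. ]
cork [ 502.1 -125.3    5. ] [array([ 455., -127.,    5.]), array([ 550., -125.,    5.]), array([504., -79.,   5.]), array([ 500., -177.,    5.])]
plain rim [665. 169.  90.] handle [665. 125.  45.]
spoon [595. -32.   8.] [724.  -5.   8.]
bandhandle [ 573. -420.   45.]
plainhandle [667. 117.  45.]
bowl [599. -28.   8.]
```

Emit:
move_arm --dp '[[0, -50, 0], [0, -50, 0], [0, -50, 0], [0, -50, 0], [0, -50, 0], [0, 0, 0], [0, 0, 0]]' --rotation '[[0, 0, 0], [0, 0, 0], [0, 0, 0], [0, 0, 0], [0, 0, 0], [0, 0, 0], [0, 0, 0]]' --hand '[1, 1, 1, 1, 1, 1, 1]'

```text
clock: 1.02
eef_pos: [549.9, -249.5, 205.1]
eef_rot: [-3.141, -0.001, 1.571]
wrist_force: [-0.0, 0.4, -0.7]
finger_gap: 94.2
finger_force: 0.0
```

Run:
```python
from h import *
s,c=snap('wrist','w1'); print(s['eef_pos'])
a=cv2.imread('pics/w1.png');cv2.imwrite('pics/w1b.png',cv2.resize(a,(800,600),interpolation=cv2.INTER_CUBIC))
```

```text
[ 549.88765936 -249.4948644   205.10301989]
```

View pics/w1b.png

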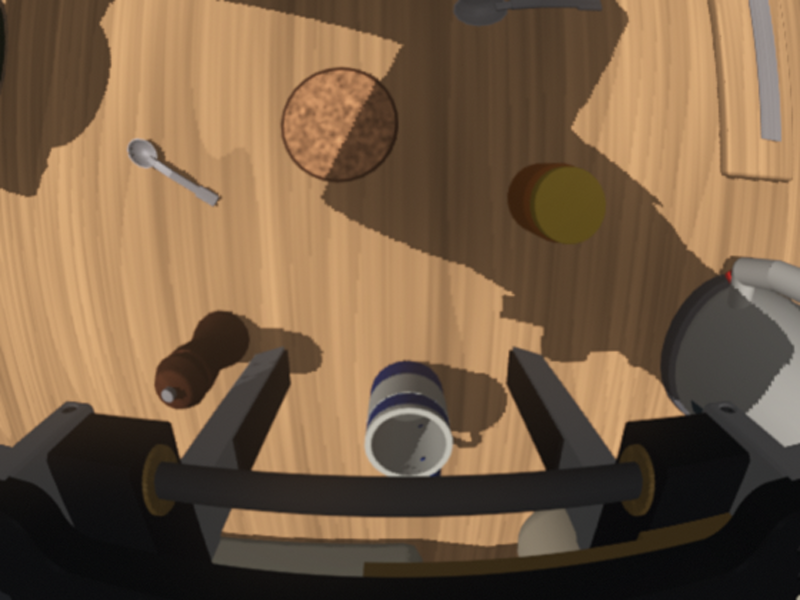

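The wrist view shows the cork centre at (340,124), the banded mug rim centre at (408,442) with its handle hidden behind the mug at lower right, and the honey lid at (569,204).

Run:
```python
from h import *
s,c=load('w1')
f=lambda u,v,z:w2w(s,c,u*.7,v*.7,z).round(1)
print('cork',f(340,124.5,5),'band',f(408.5,442,90), [f(*p,90) for p in [(366,442),(451,442),(408,405),(408,478)]],'honey',f(569,204,76),'handle shadow',f(436,474,50),'peppertop',f(174,394,122),'foot',f(405,372,0))
```

```text
cork [ 503.  -130.3    5. ] band [ 557.2 -363.    90. ] [array([ 525.4, -363.1,   90. ]), array([ 589.2, -363.6,   90. ]), array([ 556.6, -330.8,   90. ]), array([ 557.2, -397.7,   90. ])] honey [ 667.4 -187.7   76. ] handle shadow [ 583.1 -425.    50. ] peppertop [ 394.7 -310.5  122. ] foot [ 555.8 -346.6    0. ]
```

Emit:
move_arm --dp '[[4, -57, 0], [3, -57, 0], [0, 0, -55], [0, 0, -55], [0, 0, -40], [0, 0, -19], [0, 0, 0], [0, 0, 0], [0, 0, 0], [0, 0, 0]]' --rotation '[[0, 0, 0], [0, 0, 0], [0, 0, 0], [0, 0, 0], [0, 0, 0], [0, 0, 0], [0, 0, 0], [0, 0, 0], [0, 0, 0], [0, 0, 0]]' --hand '[1, 1, 1, 1, 1, 1, 1, 0.5, 0.5, 0.5]' --newtons 25

```text
clock: 2.33
eef_pos: [557.3, -364.2, 37.4]
eef_rot: [3.141, 0.001, 1.571]
wrist_force: [-0.7, 0.6, 0.7]
finger_gap: 67.3
finger_force: 0.0
```

Emit:
move_arm --dp '[[0, 0, 0], [0, 0, 0], [0, 0, 30], [0, 0, 50], [0, 0, 30], [0, 0, 0]]' --rotation '[[0, 0, 0], [0, 0, 0], [0, 0, 0], [0, 0, 0], [0, 0, 0], [0, 0, 0]]' --hand '[0.5, 0.5, 0.5, 0.5, 0.5, 0.5]'

```text
clock: 3.08
eef_pos: [557.5, -364.4, 148.2]
eef_rot: [3.139, 0.002, 1.571]
wrist_force: [-1.3, 0.4, -4.1]
finger_gap: 66.2
finger_force: 25.0
```

Emit:
move_arm --dp '[[-10, 44, 0], [-11, 50, 0], [-11, 50, 0], [-11, 50, 0], [-11, 40, 0], [0, 0, -40], [0, 0, -35], [0, 0, -20], [0, 0, -5], [0, 0, 0]]' --rotation '[[0, 0, 0], [0, 0, 0], [0, 0, 0], [0, 0, 0], [0, 0, 0], [0, 0, 0], [0, 0, 0], [0, 0, 0], [0, 0, 0], [0, 0, 0]]' --hand '[0.5, 0.5, 0.5, 0.5, 0.5, 0.5, 0.5, 0.5, 0.5, 0.5]'

```text
clock: 4.32
eef_pos: [502.6, -129.9, 46.0]
eef_rot: [-3.14, -0.0, 1.571]
wrist_force: [0.8, 0.5, -2.4]
finger_gap: 66.7
finger_force: 25.0
```

Run:
```python
from h import *
s,c=snap('wrist','w2'); print(s['eef_pos'],s['wrist_force'])
snap('scene','sc2')
a=cv2.imread('pics/w2.png');b=cv2.imread('pics/sc2.png')
cv2.imwrite('pics/w2b.png',np.hstack([a[200:400,130:430],cv2.resize(b[160:320,150:300],None,fx=1.25,fy=1.25)]))
```

```text
[ 502.64264837 -129.91771737   45.95731284] [ 0.77964385  0.52220537 -2.42010146]
```

View pics/w2b.png

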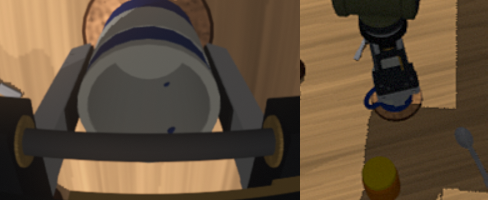

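The mug hangs over the cork, centred. I lower the last few millimetres and release.

Emit:
move_arm --dp '[[0, 0, -2], [0, 0, -1.5], [0, 0, 0], [0, 0, 0]]' --rotation '[[0, 0, 0], [0, 0, 0], [0, 0, 0], [0, 0, 0]]' --hand '[0.5, 0.5, 0.5, 0.5]'

```text
clock: 4.92
eef_pos: [503.0, -130.0, 43.0]
eef_rot: [3.142, 0.0, 1.571]
wrist_force: [0.4, -0.1, -3.4]
finger_gap: 66.5
finger_force: 25.0
```

Emit:
move_arm --dp '[[0, 0, -1], [0, 0, -0.5], [0, 0, 0], [0, 0, 0]]' --rotation '[[0, 0, 0], [0, 0, 0], [0, 0, 0], [0, 0, 0]]' --hand '[0.5, 0.5, 0.5, 0.5]'

```text
clock: 5.42
eef_pos: [503.1, -130.0, 42.2]
eef_rot: [3.141, 0.0, 1.571]
wrist_force: [-5.0, 2.4, 8.6]
finger_gap: 66.3
finger_force: 25.0
```

Emit:
move_arm --dp '[[0, 0, 0.5], [0, 0, 0], [0, 0, 0], [0, 0, 40], [0, 0, 60], [0, 0, 60], [35, 50, 0], [35, 50, 0], [35, 50, 0], [0, 50, 0]]' --rotation '[[0, 0, 0], [0, 0, 0], [0, 0, 0], [0, 0, 0], [0, 0, 0], [0, 0, 0], [0, 0, 0], [0, 0, 0], [0, 0, 0], [0, 0, 0]]' --hand '[0.8, 1, 1, 1, 1, 1, 1, 1, 1, 1]'

```text
clock: 6.68
eef_pos: [609.0, 71.8, 201.0]
eef_rot: [-3.141, 0.0, 1.571]
wrist_force: [0.1, -0.1, 0.3]
finger_gap: 94.1
finger_force: 0.0
```

Emit:
move_arm --dp '[[0, 40, 0], [0, 0, 0]]' --rotation '[[0, 0, 0], [0, 0, 0]]' --hand '[1, 1]'

```text
clock: 6.92
eef_pos: [607.7, 112.4, 201.6]
eef_rot: [-3.141, -0.0, 1.574]
wrist_force: [-0.5, 0.3, 0.5]
finger_gap: 94.3
finger_force: 0.0
```

Run:
```python
from h import *
s,c=snap('wrist','w3'); print(s['eef_pos'])
a=cv2.imread('pics/w3.png');cv2.imwrite('pics/w3b.png',cv2.resize(a,(800,600),interpolation=cv2.INTER_CUBIC))
```

```text
[607.70046004 112.41273317 201.57649195]
```

View pics/w3b.png

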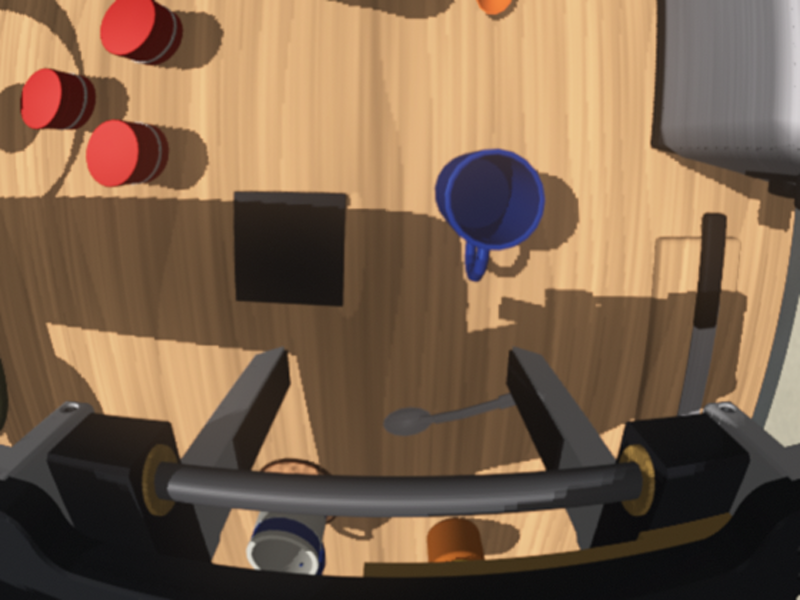

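Here the plain mug rim centre is at (493,198) with its handle at (477,278) toward -y. The slate corners are (236,192), (347,193), (343,306) and (236,299). The banded mug stands upright on the cork.

Run:
```python
from h import *
s,c=load('w3')
f=lambda u,v,z:w2w(s,c,u*.7,v*.7,z).round(1)
print('plain',f(493.5,198,90),f(477,278,45))
g=[f(*p,5) for p in [(236,192),(347,193),(343,306),(236,299)]];print(g,np.mean(g,0))
print('redC',f(128,28,55),'bowl',f(386,424,8),f(409,421,8))
```

```text
plain [667.2 177.4  90. ] [666.4 114.7  45. ]
[array([472.2, 179.2,   5. ]), array([566.2, 175.2,   5. ]), array([560.8,  80.3,   5. ]), array([465.6,  86.3,   5. ])] [516.2  130.25   5.  ]
redC [396.1 321.1  55. ] bowl [596.5 -33.3   8. ] [617.8 -29.9   8. ]
```

Run:
```python
from h import *
s,c=load('w3');_,S=load('scene0')
for z in (0,80,150,190): print(z,w2w(s,c,655*.7,148*.7,z).round(),p2w(S,612*.7,470*.7,z).round(),p2w(S,650*.7,430*.7,z).round(),p2w(S,652*.7,576*.7,z).round())
```

```text
0 [837. 226.   0.] [827. 236.   0.] [785. 320.   0.] [977. 224.   0.]
80 [788. 220.  80.] [846. 203.  80.] [807. 279.  80.] [982. 192.  80.]
150 [746. 214. 150.] [862. 173. 150.] [827. 244. 150.] [987. 163. 150.]
190 [722. 211. 190.] [871. 157. 190.] [838. 224. 190.] [990. 147. 190.]
```

Emit:
move_arm --dp '[[30, 32, 0], [30, 32, 0], [0, 0, 0]]' --rotation '[[0, 0, 0], [0, 0, 0], [0, 0, 0]]' --hand '[1, 1, 1]'

```text
clock: 7.35
eef_pos: [668.9, 174.3, 200.5]
eef_rot: [-3.14, 0.0, 1.571]
wrist_force: [-0.0, -1.6, -0.5]
finger_gap: 94.0
finger_force: 0.0
```

Emit:
move_arm --dp '[[-1, 2, -50], [0, 0, -50], [0, 0, -40], [0, 0, -24], [0, 0, 0], [0, 0, 0], [0, 0, 0], [0, 0, 0], [0, 0, 0], [0, 0, 0]]' --rotation '[[0, 0, 0], [0, 0, 0], [0, 0, 0], [0, 0, 0], [0, 0, 0], [0, 0, 0], [0, 0, 0], [0, 0, 0], [0, 0, 0], [0, 0, 0]]' --hand '[1, 1, 1, 1, 1, 0.5, 0.5, 0.5, 0.5, 0.5]'

```text
clock: 8.6
eef_pos: [667.6, 176.1, 39.0]
eef_rot: [3.14, -0.0, 1.571]
wrist_force: [1.1, -0.8, 5.0]
finger_gap: 65.4
finger_force: 25.0
```

Emit:
move_arm --dp '[[0, 0, 0], [0, 0, 20], [0, 0, 50], [0, 0, 40], [-24, -5, 0], [-50, -15, 0], [-50, -15, 0], [-28, -11, 0], [0, 0, 0], [0, 0, 0]]' --rotation '[[0, 0, 0], [0, 0, 0], [0, 0, 0], [0, 0, 0], [0, 0, 0], [0, 0, 0], [0, 0, 0], [0, 0, 0], [0, 0, 0], [0, 0, 0]]' --hand '[0.5, 0.5, 0.5, 0.5, 0.5, 0.5, 0.5, 0.5, 0.5, 0.5]'

```text
clock: 9.85
eef_pos: [515.6, 130.2, 148.7]
eef_rot: [3.141, -0.0, 1.571]
wrist_force: [0.7, -0.7, -2.2]
finger_gap: 65.7
finger_force: 25.0
```

Emit:
move_arm --dp '[[0, 0, -40], [0, 0, -40], [0, 0, -18], [0, 0, -3], [0, 0, 0], [0, 0, -1.5], [0, 0, 0], [0, 0, 0]]' --rotation '[[0, 0, 0], [0, 0, 0], [0, 0, 0], [0, 0, 0], [0, 0, 0], [0, 0, 0], [0, 0, 0], [0, 0, 0]]' --hand '[0.5, 0.5, 0.5, 0.5, 0.5, 0.5, 0.5, 0.5]'

```text
clock: 10.85
eef_pos: [515.1, 130.0, 45.8]
eef_rot: [3.141, -0.0, 1.571]
wrist_force: [-0.1, 0.4, -2.2]
finger_gap: 65.6
finger_force: 25.0
```

Emit:
move_arm --dp '[[0.5, 0, -1], [0, 0, -1], [0, 0, -0.5], [0, 0, 0], [0, 0, 0]]' --rotation '[[0, 0, 0], [0, 0, 0], [0, 0, 0], [0, 0, 0], [0, 0, 0]]' --hand '[0.5, 0.5, 0.5, 0.5, 0.5]'

```text
clock: 11.48
eef_pos: [515.6, 130.0, 43.9]
eef_rot: [3.141, 0.0, 1.571]
wrist_force: [-6.3, -0.7, 11.6]
finger_gap: 65.5
finger_force: 25.0
```

Emit:
move_arm --dp '[[0, 0, 0.5], [0, 0, 0], [0, 0, 0], [0, 0, 40], [0, 0, 60], [0, 0, 57], [10, 50, 0], [15, 50, 0], [15, 50, 0], [0, 20, 0]]' --rotation '[[0, 0, 0], [0, 0, 0], [0, 0, 0], [0, 0, 0], [0, 0, 0], [0, 0, 0], [0, 0, 0], [0, 0, 0], [0, 0, 0], [0, 0, 0]]' --hand '[0.8, 1, 1, 1, 1, 1, 1, 1, 1, 1]'

```text
clock: 12.72
eef_pos: [555.5, 302.1, 199.6]
eef_rot: [-3.141, 0.0, 1.572]
wrist_force: [-0.8, -1.1, -0.2]
finger_gap: 94.3
finger_force: 0.0
```

Emit:
move_arm --dp '[[0, 0, 0], [0, 0, 0]]' --rotation '[[0, 0, 0], [0, 0, 0]]' --hand '[1, 1]'

```text
clock: 12.98
eef_pos: [555.5, 298.8, 200.6]
eef_rot: [3.142, 0.0, 1.57]
wrist_force: [0.1, -0.4, -0.1]
finger_gap: 93.8
finger_force: 0.0
```

Run:
```python
from h import *
s,c=snap('wrist','w4'); print(s['eef_pos'])
a=cv2.imread('pics/w4.png');cv2.imwrite('pics/w4b.png',cv2.resize(a,(800,600),interpolation=cv2.INTER_CUBIC))
```

```text
[555.49774626 298.79217894 200.61928574]
```

View pics/w4b.png

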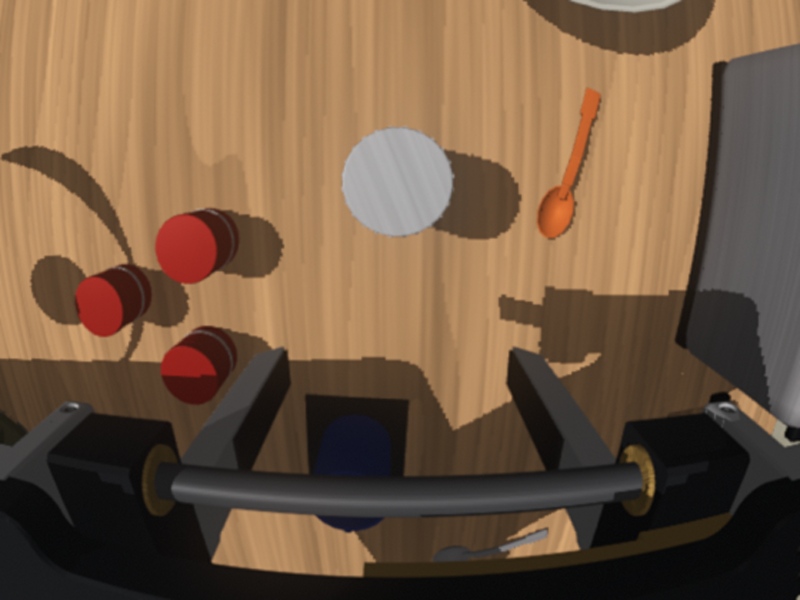

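The caddy cap centre is at (397,182). The sugar tin (C) lid is at (187,248), the other two tins are at (99,305) and (192,374), and the plain mug stands on the slate.

Run:
```python
from h import *
s,c=load('w4')
f=lambda u,v,z:w2w(s,c,u*.7,v*.7,z).round(1)
print('caddy',f(397.5,182,100),'redC',f(187,248,55),'A',f(99,305,55),'B',f(192,374,55))
```

```text
caddy [555. 373. 100.] redC [395.5 328.3  55. ] A [301.4 283.   55. ] B [384.9 223.6  55. ]
```

Emit:
move_arm --dp '[[0, 37, 0], [0, 36, 0], [0, 0, -50], [0, 0, -50], [0, 0, -40], [0, 0, -20], [0, 0, 0], [0, 0, 0], [0, 0, 0], [0, 0, 0]]' --rotation '[[0, 0, 0], [0, 0, 0], [0, 0, 0], [0, 0, 0], [0, 0, 0], [0, 0, 0], [0, 0, 0], [0, 0, 0], [0, 0, 0], [0, 0, 0]]' --hand '[1, 1, 1, 1, 1, 1, 1, 0.5, 0.5, 0.5]'

```text
clock: 14.28
eef_pos: [555.8, 373.2, 41.4]
eef_rot: [3.141, -0.001, 1.571]
wrist_force: [-0.4, 0.3, 0.6]
finger_gap: 67.5
finger_force: 0.0
```

Emit:
move_arm --dp '[[0, 0, 0], [0, 0, 0], [0, 0, 20], [0, 0, 50], [0, 0, 50], [0, 0, 0], [0, 0, 0]]' --rotation '[[0, 0, 0], [0, 0, 0], [0, 0, 0], [0, 0, 0], [0, 0, 0], [0, 0, 0], [0, 0, 0]]' --hand '[0.5, 0.5, 0.5, 0.5, 0.5, 0.5, 0.5]'

```text
clock: 15.15
eef_pos: [555.1, 372.8, 160.1]
eef_rot: [-3.141, 0.0, 1.571]
wrist_force: [0.4, -0.6, -1.7]
finger_gap: 65.8
finger_force: 25.0
```

Emit:
move_arm --dp '[[-5, -42, 0], [-6, -55, 0], [-6, -55, 0], [-7, -55, 0], [-7, -55, 0], [-7, -55, 0], [-7, -55, 0], [0, 0, 0], [0, 0, 0], [0, 0, 0]]' --rotation '[[0, 0, 0], [0, 0, 0], [0, 0, 0], [0, 0, 0], [0, 0, 0], [0, 0, 0], [0, 0, 0], [0, 0, 0], [0, 0, 0], [0, 0, 0]]' --hand '[0.5, 0.5, 0.5, 0.5, 0.5, 0.5, 0.5, 0.5, 0.5, 0.5]'

```text
clock: 16.4
eef_pos: [510.4, 2.0, 159.9]
eef_rot: [-3.141, -0.0, 1.572]
wrist_force: [0.5, -0.3, -1.2]
finger_gap: 65.8
finger_force: 25.0
```

Emit:
move_arm --dp '[[0, 0, -40], [0, 0, -40], [0, 0, -30], [0, 0, -6], [0, 0, 0], [0, 0, -1], [0, 0, 0], [0, 0, 0]]' --rotation '[[0, 0, 0], [0, 0, 0], [0, 0, 0], [0, 0, 0], [0, 0, 0], [0, 0, 0], [0, 0, 0], [0, 0, 0]]' --hand '[0.5, 0.5, 0.5, 0.5, 0.5, 0.5, 0.5, 0.5]'

```text
clock: 17.4
eef_pos: [510.7, 1.0, 43.9]
eef_rot: [3.141, 0.0, 1.571]
wrist_force: [-0.2, -0.2, -2.2]
finger_gap: 66.0
finger_force: 25.0
```

Emit:
move_arm --dp '[[-1, -0.5, -1], [0, 0, -1], [0, 0, -0.5], [0, 0, -0.5], [0, 0, 0], [0, 0, 0]]' --rotation '[[0, 0, 0], [0, 0, 0], [0, 0, 0], [0, 0, 0], [0, 0, 0], [0, 0, 0]]' --hand '[0.5, 0.5, 0.5, 0.5, 0.5, 0.5]'

```text
clock: 18.15
eef_pos: [509.4, 0.4, 41.2]
eef_rot: [-3.141, 0.0, 1.571]
wrist_force: [-7.4, -0.9, 12.1]
finger_gap: 65.3
finger_force: 25.0
```

Emit:
move_arm --dp '[[0, 0, 0.5], [0, 0, 0], [0, 0, 0], [0, 0, 40], [0, 0, 60], [0, 0, 60], [0, -40, 50], [0, -40, 0], [0, 0, 0], [0, 0, 0]]' --rotation '[[0, 0, 0], [0, 0, 0], [0, 0, 0], [0, 0, 0], [0, 0, 0], [0, 0, 0], [0, 0, 0], [0, 0, 0], [0, 0, 0], [0, 0, 0]]' --hand '[0.8, 1, 1, 1, 1, 1, 1, 1, 1, 1]'

```text
clock: 19.4
eef_pos: [509.4, -78.1, 249.4]
eef_rot: [-3.141, -0.0, 1.571]
wrist_force: [-0.5, 0.9, 1.1]
finger_gap: 93.8
finger_force: 0.0
```

Run:
```python
from h import *
s,c=snap('wrist','w5'); print(s['eef_pos'])
a=cv2.imread('pics/w5.png');cv2.imwrite('pics/w5b.png',cv2.resize(a,(800,600),interpolation=cv2.INTER_CUBIC))
```

```text
[509.3655165  -78.14309329 249.35334662]
```

View pics/w5b.png

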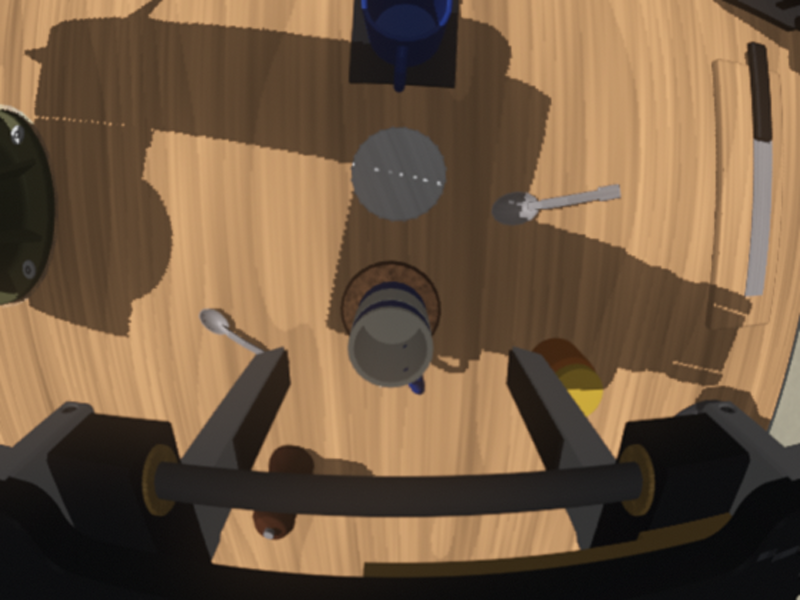

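The caddy cap centre is at (398,174), the banded mug rim at (391,345) centred on the cork (391,312), and the big spoon runs from (492,208) to (620,191).

Run:
```python
from h import *
s,c=load('w5');_,S=load('scene0')
f=lambda u,v,z:w2w(s,c,u*.7,v*.7,z).round(1)
print('caddy',f(398.5,174,100),'band',f(391,345,95),'cork',f(391,311,5),'spoon',f(492,208,8),f(620,191,10),'small',f(201,316,8),f(262,352,8))
for p in [(302,252),(278,296)]: print(p2w(S,p[0]*.7,p[1]*.7,5).round())
```

```text
caddy [5.094e+02 4.000e-01 1.000e+02] band [ 503.5 -128.6   95. ] cork [ 502.2 -129.6    5. ] spoon [594.8 -30.4   8. ] [722.9  -8.1  10. ] small [ 309.4 -134.4    8. ] [ 371.9 -172.1    8. ]
[ 312. -131.    5.]
[ 395. -189.    5.]
```

Emit:
move_arm --dp '[[-10, 50, 0], [-15, 55, 0], [-15, 55, 0], [-15, 55, 0], [-15, 55, 0], [-15, 55, 0], [-15, 55, 0], [-15, 22, 0], [0, 0, 0], [0, 0, 0]]' --rotation '[[0, 0, 0], [0, 0, 0], [0, 0, 0], [0, 0, 0], [0, 0, 0], [0, 0, 0], [0, 0, 0], [0, 0, 0], [0, 0, 0], [0, 0, 0]]' --hand '[1, 1, 1, 1, 1, 1, 1, 1, 1, 1]'

```text
clock: 20.7
eef_pos: [394.5, 323.2, 249.7]
eef_rot: [-3.141, 0.0, 1.571]
wrist_force: [0.1, 0.1, 0.8]
finger_gap: 93.8
finger_force: 0.0
```

Run:
```python
from h import *
s,c=snap('wrist','w6'); im=c['image'].astype(int)
m=((im[:,:,0]>120)&(im[:,:,1]<70)&(im[:,:,2]<80)).astype(np.uint8)
n,l,st,ce=cv2.connectedComponentsWithStats(m)
for i in range(1,n):
    if st[i,4]>200:
        k,_=cv2.findContours((l==i).astype(np.uint8),0,2); e=cv2.fitEllipse(cv2.convexHull(k[0]))
        print(st[i],np.round(e[0]),np.round(e[1]),w2w(s,c,*e[0],55).round(1))
```

```text
[ 255  163   45   44 1586] [277. 184.] [44. 45.] [392.1 328.1  55. ]
[ 183  202   39   41 1280] [201. 222.] [39. 43.] [298.6 282.   55. ]
[ 247  248   41   37 1214] [267. 266.] [37. 42.] [379.3 222.5  55. ]
```

Emit:
move_arm --dp '[[-2, 4.5, -50], [0, 0, -55], [0, 0, -55], [0, 0, -45], [0, 0, -20], [0, 0, -10], [0, 0, 0], [0, 0, 0], [0, 0, 0], [0, 0, 0]]' --rotation '[[0, 0, 0], [0, 0, 0], [0, 0, 0], [0, 0, 0], [0, 0, 0], [0, 0, 0], [0, 0, 0], [0, 0, 0], [0, 0, 0], [0, 0, 0]]' --hand '[1, 1, 1, 1, 1, 1, 0.4, 0.4, 0.4, 0.4]'

```text
clock: 22.0
eef_pos: [392.7, 328.1, 15.2]
eef_rot: [3.141, -0.0, 1.571]
wrist_force: [0.4, -0.1, 0.2]
finger_gap: 57.3
finger_force: 0.0
```

Emit:
move_arm --dp '[[0, 0, 0], [0, 0, 0], [0, 0, 0], [0, 0, 20], [0, 0, 55], [0, 0, 60], [0, 0, 50], [0, 0, 0], [0, 0, 0]]' --rotation '[[0, 0, 0], [0, 0, 0], [0, 0, 0], [0, 0, 0], [0, 0, 0], [0, 0, 0], [0, 0, 0], [0, 0, 0], [0, 0, 0]]' --hand '[0.4, 0.4, 0.4, 0.4, 0.4, 0.4, 0.4, 0.4, 0.4]'

```text
clock: 23.12
eef_pos: [392.0, 327.6, 198.3]
eef_rot: [-3.14, 0.001, 1.571]
wrist_force: [-0.3, -0.9, -2.9]
finger_gap: 53.7
finger_force: 25.0
```

Emit:
move_arm --dp '[[15, -40, 0], [17, -48, 0], [17, -48, 0], [17, -48, 0], [17, -48, 0], [17, -48, 0], [17.4, -47, 0], [0, 0, 0], [0, 0, 0], [0, 0, 0]]' --rotation '[[0, 0, 0], [0, 0, 0], [0, 0, 0], [0, 0, 0], [0, 0, 0], [0, 0, 0], [0, 0, 0], [0, 0, 0], [0, 0, 0], [0, 0, 0]]' --hand '[0.4, 0.4, 0.4, 0.4, 0.4, 0.4, 0.4, 0.4, 0.4, 0.4]'

```text
clock: 24.38
eef_pos: [509.5, 1.9, 199.1]
eef_rot: [-3.14, -0.0, 1.572]
wrist_force: [-0.4, 0.5, -1.0]
finger_gap: 53.7
finger_force: 25.0
```

Emit:
move_arm --dp '[[0, 0, -40], [0, 0, -30], [0, 0, -8], [0, 0, 0], [0, 0, 0]]' --rotation '[[0, 0, 0], [0, 0, 0], [0, 0, 0], [0, 0, 0], [0, 0, 0]]' --hand '[0.4, 0.4, 0.4, 0.4, 0.4]'

```text
clock: 25.0
eef_pos: [510.5, 1.1, 123.0]
eef_rot: [3.14, 0.0, 1.571]
wrist_force: [-0.7, -0.8, -1.8]
finger_gap: 53.9
finger_force: 25.0
```

Emit:
move_arm --dp '[[-0.5, -0.5, -3], [0, 0, -2], [0, 0, -1], [0, 0, -1], [0, 0, 0], [0, 0, 0]]' --rotation '[[0, 0, 0], [0, 0, 0], [0, 0, 0], [0, 0, 0], [0, 0, 0], [0, 0, 0]]' --hand '[0.4, 0.4, 0.4, 0.4, 0.4, 0.4]'

```text
clock: 25.75
eef_pos: [509.5, 0.4, 115.1]
eef_rot: [3.141, 0.0, 1.571]
wrist_force: [-3.1, -0.1, 4.8]
finger_gap: 53.6
finger_force: 25.0
```

Emit:
move_arm --dp '[[0, 0, 0.5], [0, 0, 0], [0, 0, 0], [0, 0, 30], [0, 0, 45], [0, 0, 45], [20, 0, 0], [30, 0, 0], [30, -10, 0], [30, -9, 0]]' --rotation '[[0, 0, 0], [0, 0, 0], [0, 0, 0], [0, 0, 0], [0, 0, 0], [0, 0, 0], [0, 0, -0.1734], [0, 0, -0.1734], [0, 0, -0.1734], [0, 0, -0.1734]]' --hand '[0.7, 0.9, 0.9, 0.9, 0.9, 0.9, 0.9, 0.9, 0.6, 0.6]'

```text
clock: 27.0
eef_pos: [620.3, -18.8, 235.1]
eef_rot: [-3.142, 0.0, 0.872]
wrist_force: [0.1, -0.3, 0.3]
finger_gap: 68.2
finger_force: 0.0
```

Emit:
move_arm --dp '[[30, 0, 0], [9, 0, 0], [0, 0, 0], [0, 0, 0], [0, 0, 0], [0, 0, 0]]' --rotation '[[0, 0, -0.1734], [0, 0, -0.1734], [0, 0, -0.1734], [0, 0, -0.1734], [0, 0, 0], [0, 0, 0]]' --hand '[0.4, 0.4, 0.4, 0.4, 0.4, 0.4]'

```text
clock: 27.75
eef_pos: [658.4, -18.5, 235.2]
eef_rot: [-3.142, 0.0, 0.188]
wrist_force: [0.1, -0.6, 0.3]
finger_gap: 37.9
finger_force: 0.0
```

Run:
```python
from h import *
s,c=snap('wrist','w7'); print(s['eef_pos'],s['eef_rot'],s['joints'].round(2))
a=cv2.imread('pics/w7.png');cv2.imwrite('pics/w7b.png',cv2.resize(a,(800,600),interpolation=cv2.INTER_CUBIC))
```

```text
[658.36060565 -18.54753274 235.16688282] [-3.14156978e+00  1.21161578e-04  1.87539728e-01] [-0.08  0.53  1.13 -0.    1.48  1.3 ]
```

View pics/w7b.png

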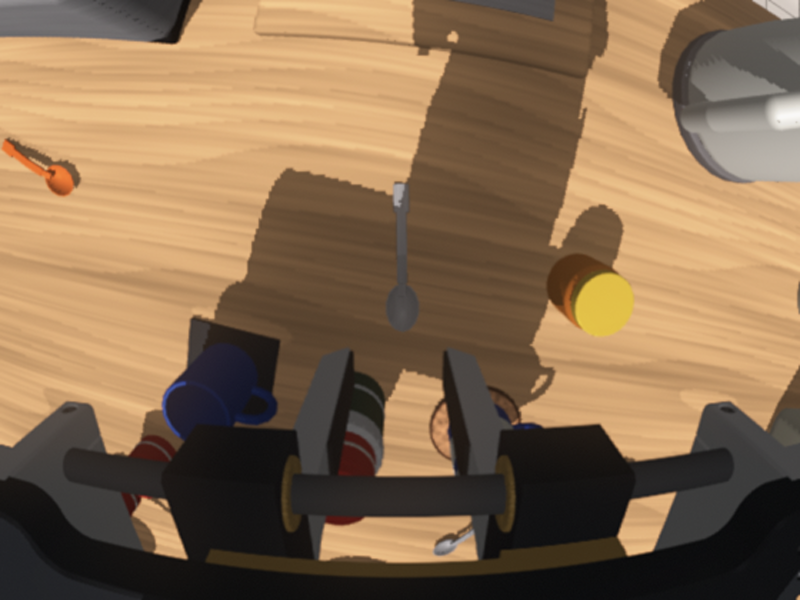

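The spoon lies along image column about 401, from (402,330) to (400,183), between the fingers. The sugar tin stands on the caddy and both mugs are in place.

Run:
```python
from h import *
s,c=load('w7')
f=lambda u,v,z:w2w(s,c,u*.7,v*.7,z)
a,b=f(402,330,8),f(400,183,10); print(a,b,(a+b)/2,np.degrees(np.arctan2(*(b-a)[1::-1])),np.linalg.norm(b-a), f(401,258,12))
```

```text
[594.75307741 -34.04200113   8.        ] [726.39013041  -7.15360298  10.        ] [660.57160391 -20.59780205   9.        ] 11.544520670457482 134.37001033471046 [661.98359039 -20.2495126   12.        ]
```

Emit:
move_arm --dp '[[2, -2, -55], [0, 0, -55], [0, 0, -55], [0, 0, -40], [0, 0, -15], [0, 0, -6], [0, 0, -2.5], [0, 0, 0], [0, 0, 0], [0, 0, 0]]' --rotation '[[0, 0, 0.01], [0, 0, 0], [0, 0, 0], [0, 0, 0], [0, 0, 0], [0, 0, 0], [0, 0, 0], [0, 0, 0], [0, 0, 0], [0, 0, 0]]' --hand '[0.4, 0.4, 0.4, 0.4, 0.4, 0.4, 0.4, 0.4, 0, 0]'

```text
clock: 29.05
eef_pos: [660.6, -20.5, 7.3]
eef_rot: [3.141, -0.001, 0.194]
wrist_force: [0.4, 0.2, -0.5]
finger_gap: 21.0
finger_force: 0.0
```

Emit:
move_arm --dp '[[0, 0, 0], [0, 0, 0], [0, 0, 0], [0, 0, 0]]' --rotation '[[0, 0, 0], [0, 0, 0], [0, 0, 0], [0, 0, 0]]' --hand '[0, 0, 0, 0]'

```text
clock: 29.55
eef_pos: [660.4, -20.5, 6.8]
eef_rot: [-3.142, -0.0, 0.194]
wrist_force: [-0.2, 0.4, 1.0]
finger_gap: 8.7
finger_force: 25.0
```

Emit:
move_arm --dp '[[0, 0, 20], [0, 0, 50], [0, 0, 55], [0, 0, 55], [0, 0, 30], [-20, 4, 0], [-40, 5, 0], [-45, 5, 0], [-45, 5, 0], [-45, 5, 0]]' --rotation '[[0, 0, 0], [0, 0, 0], [0, 0, 0], [0, 0, 0.166], [0, 0, 0.166], [0, 0, 0.166], [0, 0, 0.166], [0, 0, 0.166], [0, 0, 0.166], [0, 0, 0.166]]' --hand '[0, 0, 0, 0, 0, 0, 0, 0, 0, 0]'

```text
clock: 30.8
eef_pos: [463.8, 3.6, 217.9]
eef_rot: [3.14, -0.0, 1.361]
wrist_force: [0.4, 0.1, 0.0]
finger_gap: 8.5
finger_force: 25.0
```

Emit:
move_arm --dp '[[-33, 1, 0], [0, 0, 0], [0, 0, 0], [0, 0, 0], [0, 0, 0], [0, 0, 0]]' --rotation '[[0, 0, 0.166], [-0.0073, -0.15, 0], [-0.0073, -0.15, 0], [-0.0073, -0.15, 0], [0, 0, 0], [0, 0, 0]]' --hand '[0, 0, 0, 0, 0, 0]'

```text
clock: 31.55
eef_pos: [432.8, 4.4, 217.9]
eef_rot: [2.692, -0.0, 1.522]
wrist_force: [-0.4, -0.6, 0.1]
finger_gap: 8.2
finger_force: 25.0
```

Emit:
move_arm --dp '[[-1, 0, -40], [0, 0, -50], [0, 0, -50], [0, 0, -40], [0, 0, -20], [0, 0, 0], [0, 0, 0]]' --rotation '[[0, 0, 0], [0, 0, 0], [0, 0, 0], [0, 0, 0], [0, 0, 0], [0, 0, 0], [0, 0, 0]]' --hand '[0, 0, 0, 0, 0, 0, 0]'

```text
clock: 32.42
eef_pos: [432.3, 4.4, 17.5]
eef_rot: [2.691, -0.0, 1.522]
wrist_force: [-0.7, -0.1, -0.1]
finger_gap: 8.5
finger_force: 25.0
```

Run:
```python
from h import *
s,c=snap('side','sd1'); s,d=snap('scene','sc3');print(s['eef_pos'],s['wrist_force'])
cv2.imwrite('pics/v1.png',np.hstack([cv2.resize(c['image'][100:300,180:380,::-1],(400,400)),cv2.resize(d['image'][100:300,180:380,::-1],(400,400))]))
```

```text
[432.31221466   4.42556367  17.72836601] [-0.29606472 -0.23928025  0.15717329]
```

View pics/v1.png

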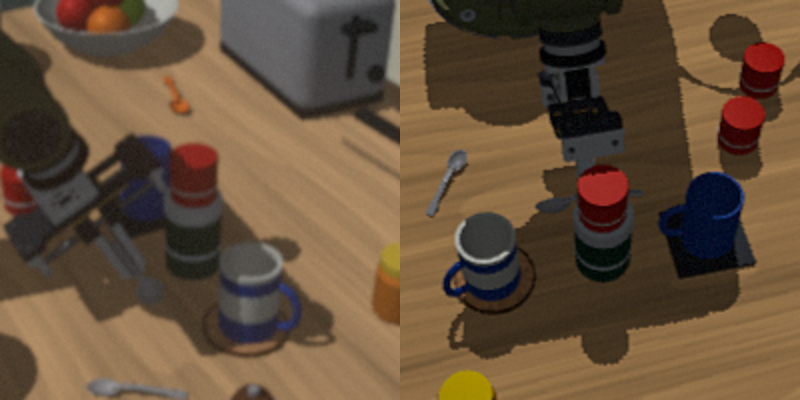

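The stack and mugs are all upright. The spoon is in the gripper, in front of the caddy, and the gripper body is clear of the sugar tin. I lower slowly.

Emit:
move_arm --dp '[[0, 0, -4], [0, 0, -2], [0, 0, -1], [0, 0, 0], [0, 0, 0]]' --rotation '[[0, 0, 0], [0, 0, 0], [0, 0, 0], [0, 0, 0], [0, 0, 0]]' --hand '[0, 0, 0, 0, 0]'

```text
clock: 33.15
eef_pos: [431.4, 4.5, 9.8]
eef_rot: [2.691, -0.0, 1.522]
wrist_force: [0.5, -0.3, -0.3]
finger_gap: 8.2
finger_force: 25.0
```

Emit:
move_arm --dp '[[0, 0, -1], [0, 0, 0], [0, 0, 0]]' --rotation '[[0, 0, 0], [0, 0, 0], [0, 0, 0]]' --hand '[0, 0, 0]'

```text
clock: 33.52
eef_pos: [431.4, 4.5, 8.8]
eef_rot: [2.691, -0.0, 1.522]
wrist_force: [-0.3, -0.1, -0.6]
finger_gap: 8.4
finger_force: 25.0
```

Emit:
move_arm --dp '[[0, 0, -1], [0, 0, 0], [0, 0, 0.5], [0, 0, 0.5], [0, 0, 0], [0, 0, 0]]' --rotation '[[0, 0, 0], [0, 0, 0], [0, 0, 0], [0, 0, 0], [0, 0, 0], [0, 0, 0]]' --hand '[0, 0, 0.12, 0.14, 0.16, 0.16]'

```text
clock: 34.28
eef_pos: [431.4, 4.5, 8.7]
eef_rot: [2.691, -0.0, 1.522]
wrist_force: [1.7, 0.2, -0.6]
finger_gap: 15.1
finger_force: 0.0
```

Emit:
move_arm --dp '[[-0.5, 0, 1], [-0.5, 0, 1], [-1, 0, 2], [-2.2, 0.1, 4.5], [-4.3, 0.2, 9], [-13, 0.6, 27], [-20, 0, 45], [-20, 0, 45], [0, 0, 45], [0, 0, 40]]' --rotation '[[0, 0, 0], [0, 0, 0], [0, 0, 0], [0, 0, 0], [0, 0, 0], [0, 0, 0], [0, 0, 0], [0, 0, 0], [0, 0, 0], [0, 0, 0]]' --hand '[0.18, 0.2, 0.22, 0.24, 0.26, 0.3, 0.3, 0.3, 0.3, 0.3]'

```text
clock: 35.52
eef_pos: [369.2, 5.3, 230.7]
eef_rot: [2.689, 0.0, 1.521]
wrist_force: [0.2, -0.2, -0.8]
finger_gap: 28.3
finger_force: 0.0
```

Emit:
move_arm --dp '[[0, -20, 0], [0, -40, 0], [0, -40, 0], [0, 0, 0]]' --rotation '[[0.0073, 0.15, 0], [0.0073, 0.15, 0], [0.0073, 0.15, 0], [0, 0, 0]]' --hand '[0.3, 0.3, 0.3, 0.3]'

```text
clock: 36.02
eef_pos: [370.0, -96.3, 227.9]
eef_rot: [-3.138, -0.0, 1.519]
wrist_force: [-0.1, 0.9, 0.8]
finger_gap: 27.7
finger_force: 0.0
```

Run:
```python
from h import *
s,c=snap('wrist','w8'); print(s['eef_pos'],s['eef_rot'])
snap('side','sd2');snap('scene','sc4')
a=cv2.imread('pics/w8.png');cv2.imwrite('pics/w8b.png',cv2.resize(a,(800,600),interpolation=cv2.INTER_CUBIC))
```

```text
[369.99743164 -96.32457218 227.90463809] [-3.13792177e+00 -2.62717512e-04  1.51872191e+00]
```

View pics/w8b.png

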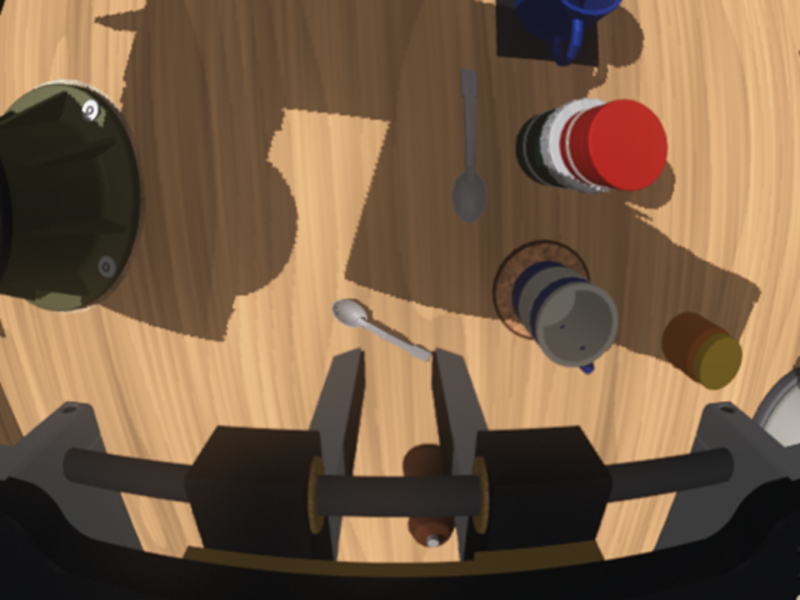

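The spoon lies from (469,222) to (468,70), the sugar lid is at (622,145), the banded rim at (575,323), and everything is upright.

Run:
```python
from h import *
s,c=load('w8')
f=lambda u,v,z:w2w(s,c,u*.7,v*.7,z)
a,b=f(469,222,8),f(468,70,10); print(a.round(1),b.round(1),((a+b)/2).round(1),np.degrees(np.arctan2(*(b-a)[1::-1])))
print('sugar',f(622,145,155).round(1),'band',f(575,323,95).round(1),'cork',f(542,290,5).round(1),'honey',f(719,361,76).round(1),'pepper',f(433,542,122).round(1))
a,b=load('sd2')[1]['image'],load('sc4')[1]['image']
cv2.imwrite('pics/v2.png',np.hstack([cv2.resize(a[90:340,180:430,::-1],(400,400)),cv2.resize(b[120:330,80:420,::-1],(400,400))]))
```

```text
[432.2 -62.7   8. ] [436.8  69.5  10. ] [434.5   3.4   9. ] 88.00069551929049
sugar [503.1  -1.2 155. ] band [ 499.4 -129.1   95. ] cork [ 500.3 -127.9    5. ] honey [ 664.4 -184.6   76. ] pepper [ 387.5 -310.6  122. ]
```

View pics/v2.png

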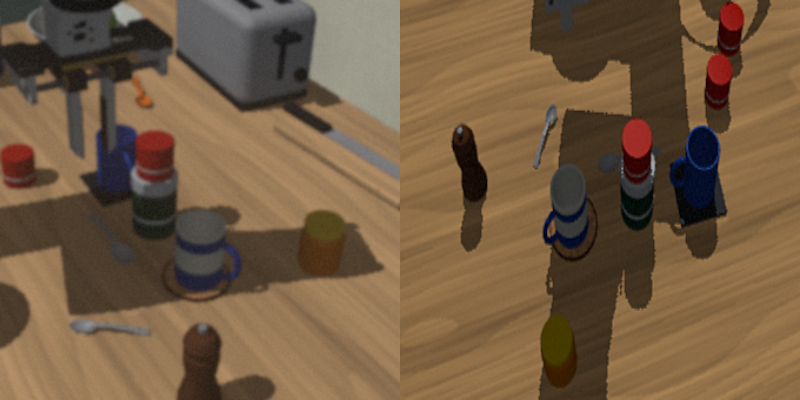

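Everything is in place and the robot is clear, so I hand in.

```bash
python3 -c "
from cell import manip
print(manip.sign_off())"
```

```text
the job is handed in; nothing more can be done
None
```

The job is handed in at about 36 s on the robot's clock: both mugs stand on their coasters, the caddy stands midway with the sugar tin on its cap, and the teaspoon lies parallel to the row about 75 mm from the caddy's axis. I left the honey jar and pepper mill untouched.

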